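# Rock the cork stopper out of the slanted salt jar

### The job

Open the white salt jar that stands under the front of the little spice rack: its tapered cork stopper is stuck, and a straight pull only drags the jar along, so rock the stopper while you ease it out of the neck. The jar must stay standing where it is, not lifted, tipped or dragged. Then set the stopper down, not dropped, upright with its knob on top near the middle of the small dark wooden board, let go of it, and do not disturb the goblet or the egg cup.

Things in the scene. Friction and masses are not known exactly. Their poses are not given: they have to be found in the camera images.
- knob (a point): The stopper's knob, to grasp: pale wooden block 28 x 28 mm with flat sides across its x and y axes, 42 mm long, on a round cap 56 mm wide, 10 mm thick. Point on the stopper's axis, 22 mm above the cap, 20 mm below the knob's end, 76 mm above the foot of the cork. z runs from cork to knob. Stopper 0.12 kg; it can stand on its flat foot, 38 mm wide.
- cork (a point): The thick part of the cork, hidden in the neck: on the stopper's axis 66 mm below knob and 10 mm above the cork's foot; axes as knob. The tapered cork under the cap is 44 mm long. Here it fits the neck with 4 mm of play all round, so rock the stopper about this point, 8 to 10 degrees each way, with the point first eased up 5 mm so that the cap's edge clears the rim.
- mouth (a point): Centre of the jar's mouth, in the rim's plane, on which the stopper's cap rests when seated. z points out of the neck along its axis, 30 degrees from vertical, leaning to the robot's side; y is level across the neck; x points up and back. The neck is 51 mm wide inside; the neck is 69 mm wide outside.
- seal (a point): Seal in the neck, 30 mm below the mouth, axes as mouth. Its two stiff halves, at +y and -y, lie over the cork's thick part after 2 mm of play or more. Each resists alone with 13 N, plus 1 N for each 12 mm/s, and stays where pushed; the cork passes a half pushed up 11 mm. Pushing one half at a time leaves the jar standing; both at once drag it. Gain about 5 mm for each pair of rocks.
- jar: White glazed stoneware jar with blue bands, 160 mm across, shoulder 122 mm high, about 3.5 kg, loose on the worktop; origin at the centre of its underside, z up. The slanted neck leaves its top towards its -x side.
- rack_edge (a point): Middle of the lower front edge of the spice rack's board, 264 mm above the worktop. Fixed wooden rack, 440 mm wide along y (along the edge), 160 mm deep along x (to the back), 280 mm high, side panels at its ends, small jars on top. The board hangs over the jar nearly to the mouth: a gripper coming straight down meets it; come in tilted, along the neck's axis.
- board: small dark end-grain wooden board, 237 mm along its x axis, 125 mm along y, 24 mm thick with a flat top, loose on the worktop; origin at the centre of its underside, z up.
- stopper: The whole stopper, loose: cork, cap and knob, 96 mm long; origin at the centre of the cork's foot, axes as knob.
- goblet: clear stemmed glass goblet, 94 mm across and 183 mm high, a bystander; origin at the centre of its foot, z up.
- egg_cup: brown wooden egg cup, 47 mm across and 56 mm high, a bystander; origin at the centre of its foot, z up.
Not all that is in view belongs to the job. Leave any pink look-alike of the stopper alone. Leave any pink look-alike of the jar alone.

How it is judged:
On the way, in this order (a step that is already met when the one before it is completed fails the run):
1. the stopper is rocked at least 3 degrees out of line with the neck while the cork is still inside it (angle between the z axis of knob and the z axis of mouth, either way round above 0.052 rad and z of knob in the frame of mouth below 0.055 m and distance between knob and mouth below 0.06 m), for 0.05 s.
2. the stopper is clear of the neck (distance between knob and mouth above 0.09 m), for 0.1 s.
3. the stopper, still held, is stood upright on the board (contact force between stopper and board above 0.3 N and contact force between the fingers and stopper above 1 N and angle between knob's own z axis and vertical below 0.2 rad), for 0.05 s.
At the end, for the whole second after the job is handed in: The stopper stands free and still on the board, upright within 10 degrees, knob on top, its axis within 50 mm of the board's centre; the jar stands flat within 30 mm of where it stood; goblet and egg cup stand upright within 30 mm of their places (horizontal distance between knob and board below 0.05 m and angle between knob's own z axis and vertical below 0.17 rad and z of knob in the frame of board below 0.112 m and contact force between stopper and board above 0.3 N and linear speed of stopper below 0.02 m/s and contact force between the fingers and stopper below 0.05 N and angle between jar's own z axis and vertical below 0.05 rad and height (world z) of jar below 0.005 m and distance of each of jar, goblet, egg_cup from where it was at the start of the episode below 0.03 m and angle between each of goblet, egg_cup's own z axis and vertical below 0.1 rad); the robot touches nothing.
It fails at once if the jar is tipped more than 6 degrees, lifted 10 mm or moved more than 30 mm (angle between jar's own z axis and vertical above 0.105 rad or height (world z) of jar above 0.01 m or distance of jar from where it was at the start of the episode above 0.03 m).
It fails at once if the goblet or the egg cup is tipped over or moved more than 30 mm (angle between any of goblet, egg_cup's own z axis and vertical above 0.35 rad or distance of any of goblet, egg_cup from where it was at the start of the episode above 0.03 m).
It also fails if it takes over 72 s, if anything falls off the work surface, if the arm or the gripper's body presses on something with over 40 N, if the wrist force passes 120 N, or if a joint passes its speed limit or range.

### The arm

A 6-joint arm with a two-finger parallel gripper is mounted at the origin on a cart in front of the work surface, level with it; the furniture and walls round the work are solid. World frame = base frame: x ahead of the robot, y to its left, z up, the work surface at z = 0. Lengths are in m, angles in rad, forces in N, time in s.
With the tool pointing down it reaches from about 0.35 to 0.775 m from the base axis. Payload 5.5 kg.
Tool frame: the origin (TCP) lies at the very end of the fingers, on their centre line; the grasp point (between the pads) lies 19 mm behind it; y points along the fingers, x is the direction in which the jaws open and shut, and the axes are right-handed (so a half turn about y gives the same grasp; the last joint's range is limited). The gripper opens to 85 mm and grips with 20 to 120 N. Pads are 22 mm wide; open, the fingers measure 114 mm over their backs; the gripper's body (76 mm by 85 mm) begins 54 mm behind the grasp point. The pads swing forward as they close: fully open they stand 13 mm farther back than shut.
Start: joints at [1.037, 0.313, 0.046, 1.304, 0, 1.431], TCP at [0.221, 0.531, 0.231] pointing down, gripper open.
Joint ranges: [-2.76, 2.76], [-0.86, 1.69], [-1.03, 1.26], [-2.2, 2.34], [-1.47, 1.5], [-3.14, 3.14]. Speed limits (rad/s): [2.57, 2.57, 3.14, 3.14, 3.14, 3.14].

### API

Orientations are given as a unit quaternion [x, y, z, w].
In Python, from station import * gives the robot as it stands.
- The arm moves only by the tool step_arm, never from a script. Its argument "commands" is a list of rows, each a list of 2 entries, a list of its own where there are three numbers: the shift along the tool's x, y, z in units of 30 mm (1.0 is 30 mm), then the turn about the tool's y in units of 8 degrees (1.0 is 8 degrees). A call has exactly 5 rows; each row shifts and turns the commanded pose from where the row before left it, along the tool's axes as they then stand; what a row does not reach is not made up. A row lasts 1/8 s, in which the tool goes at most 62.5 mm and 10.7 degrees, less where a joint would pass 70% of its speed; a pose out of reach is approached as far as the arm can. A call is refused whole if a number of a shift passes 1 or a number of a turn 1, either way. A call with a gripper value outside its range is refused whole. "hand" is the gripper command: -1 is shut, 1 is fully open, values between are in proportion, set as the call begins (left out, the last holds). The fingers move at their own pace and stop on an object; "grip_force" is the grip in N (left out, the last holds). Time passes only in rows, so rows that do not move let the fingers close, or fill a call up. It gives the time, the measured TCP pose, the force and the opening at its end, in the units of the state.
- read_state(): the state, without advancing time (a new reading comes with each control period).
- capture(name): name is "scene" or "top" or "wrist"; returns a dict with "pixels" (384x512x3 uint8, red, green, blue), "K" (3x3 intrinsics, pixels), "rvec" (rotation vector, rad) and "tvec" (3), from world to camera coordinates, as OpenCV has them. Camera axes: x right, y down, z forward; pixel columns grow to the right and rows downward; lengths in m; the calibration is good to about 2 mm. A picture is of the moment at which its call begins. There is no depth.
- job_done(): hands the job in, once; it reports no verdict.
The state is a dict: "clock": time; "joint_positions": joint angles; "joint_vel": joint speeds; "joint_torque": joint torques, N m; "ee_pos": TCP position; "eef_rot": TCP orientation; "contact_force": force on the tool from outside, world axes, zero at the start; "moment": the same for the moment, N m; "finger_gap": opening from 0.0 (shut) to 1.0 (fully open).
Only numpy, scipy, OpenCV 4.12 (cv2) and the standard library are available. Lean on these libraries where they do the work, as an engineer would, in place of code of your own. Each camera call takes 0.05 s, during which the arm holds its last target. There are 200 camera calls.

## Working session

There is one attempt and no reset: what is moved stays moved. The work goes in short steps, Python scripts to look and compute and a tool call to move; the robot and the scene stay as the last step left them, time stands still between calls to the robot, and variables do not carry over. Pictures are saved under pics/ and viewed, about 8 in all and at most 12, crops included, and the job is handed in when it is done.

Besides the shell and the picture viewer there is one more tool, called in YAML: its name, and indented under it one key for each argument. step_arm: Moves the arm, as the interface text tells. Its arguments: {"type":"object","properties":{"commands":{"type":"array","items":{"type":"array"}},"hand":{"type":"number"},"grip_force":{"type":"number"}},"required":["commands"]}

```bash
mkdir -p pics; ls; cat > h.py <<'E'
from station import *
import numpy as np, cv2
from scipy.spatial.transform import Rotation as R
def cam(n):
    c=capture(n); c['R']=cv2.Rodrigues(np.array(c['rvec'],float))[0]; c['t']=np.array(c['tvec'],float).ravel(); c['K']=np.array(c['K']); return c
def ray(c,uv):
    d=c['R'].T@np.linalg.inv(c['K'])@np.array([uv[0],uv[1],1.]); return -c['R'].T@c['t'], d/np.linalg.norm(d)
def plane(c,uv,z):
    o,d=ray(c,uv); return o+d*(z-o[2])/d[2]
def tri(rs):
    A=sum(np.eye(3)-np.outer(d,d) for o,d in rs); b=sum((np.eye(3)-np.outer(d,d))@o for o,d in rs)
    return np.linalg.solve(A,b)
def proj(c,p):
    q=c['K']@(c['R']@np.array(p)+c['t']); return q[:2]/q[2]
def save(c,n,box=None,s=1):
    im=c['pixels'][:,:,::-1]
    if box: im=im[box[1]:box[3],box[0]:box[2]]
    cv2.imwrite('pics/'+n,cv2.resize(im,None,fx=s,fy=s,interpolation=cv2.INTER_CUBIC))
E
python3 - <<'E'
from h import *
import pickle
s=read_state(); print(s)
C={n:cam(n) for n in('scene','top')}
pickle.dump(C,open('c0.pkl','wb'))
for n in C: save(C[n],n+'0.png',None,1.5); print(n,ray(C[n],(256,192)))
E
```

```text
pics
{'clock': 0.0, 'joint_positions': array([ 1.03735461e+00,  3.14008857e-01,  4.49388159e-02,  1.30357693e+00,
       -5.50850322e-06,  1.43119690e+00]), 'joint_vel': array([-5.92149901e-05, -2.09689620e-03, -9.95243695e-04, -6.13129520e-04,
       -1.45933563e-03, -2.62583535e-04]), 'joint_torque': array([ 2.21597247e-04, -4.80628324e+01,  2.98531973e+01,  1.92625879e-02,
        1.64230323e-05,  1.48498088e-05]), 'ee_pos': array([0.22039277, 0.53052165, 0.23038763]), 'eef_rot': array([ 0.5884477 ,  0.39192254, -0.39309982, -0.58787632]), 'contact_force': array([-0.52516087, -0.18377358,  0.33432395]), 'moment': array([0.04236169, 0.00808926, 0.00650519]), 'finger_gap': 1.000946507842879}
scene (array([-0.13474602, -0.69173118,  1.05395167]), array([ 0.47571215,  0.58126927, -0.66016967]))
top (array([0.3557097 , 0.1177472 , 1.31298792]), array([ 0.1392424 ,  0.00509605, -0.99024521]))
```

View pics/scene0.png

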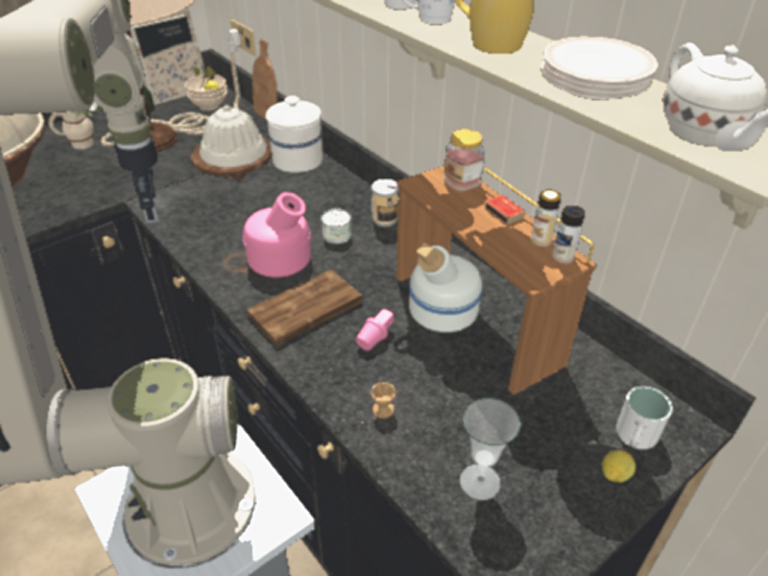

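View pics/top0.png

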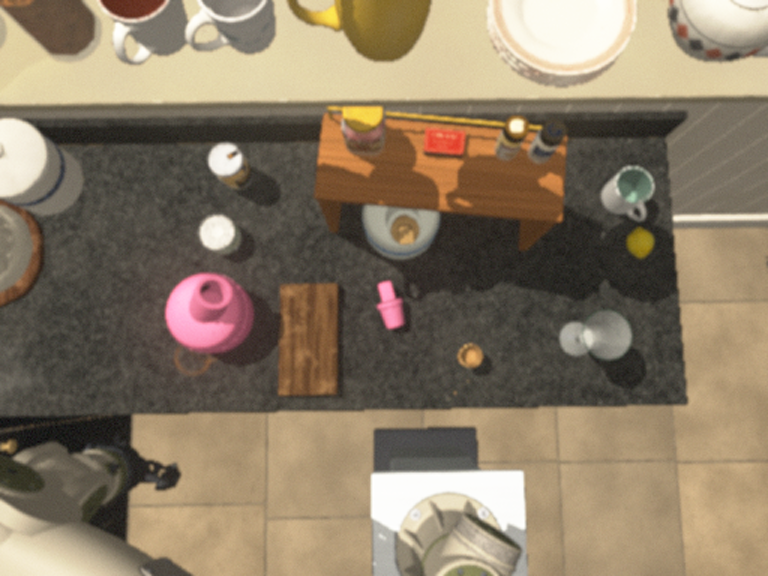

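Scene view (×1.5 pixels): the white jar is at (445,290) with its stopper's knob at (432,262), under the rack. The pink jar at (278,240) and pink stopper at (375,330) are look-alikes and I will leave them alone. The dark board is at (305,307), the egg cup at (383,400) and the goblet at (487,450). In the top view the knob is at (404,231) and the board at (309,340). One enlarged crop to confirm the stopper and read its edges.

```bash
python3 - <<'E'
from h import *
import pickle
C=pickle.load(open('c0.pkl','rb'))
a=C['scene']['pixels'][150:220,262:332,::-1]; b=C['top']['pixels'][115:185,235:305,::-1]
f=lambda i:cv2.resize(i,(392,392),interpolation=cv2.INTER_CUBIC)
cv2.imwrite('pics/crop0.png',np.hstack([f(a),f(b)]))
# board: brown mask in top
hsv=cv2.cvtColor(C['top']['pixels'],cv2.COLOR_RGB2HSV)
m=((hsv[...,0]<22)&(hsv[...,1]>70)&(hsv[...,2]>40)).astype(np.uint8); m[:, :175]=0; m[:,238:]=0; m[:180]=0;m[270:]=0
m=cv2.morphologyEx(m,cv2.MORPH_OPEN,np.ones((3,3)))
cs=max(cv2.findContours(m,0,2)[0],key=cv2.contourArea); r=cv2.minAreaRect(cs); print(r)
P=np.array([plane(C['top'],p,0.024) for p in cv2.boxPoints(r)]);print(P.round(3),P.mean(0), np.linalg.norm(P-np.roll(P,1,0),axis=1))
# rack front edge top pixels; 
for uv in [(316/1.5,199/1.5),(565/1.5,219/1.5)]: print('rack top front',plane(C['top'],uv,0.28))
E
```

```text
((205.0, 226.0), (76.0, 42.0), 90.0)
[[0.554 0.356 0.024]
 [0.551 0.221 0.024]
 [0.31  0.222 0.024]
 [0.312 0.353 0.024]] [0.43182742 0.28806554 0.024     ] [0.2412329  0.13517763 0.24137864 0.13169359]
rack top front [0.66055182 0.24017705 0.28      ]
rack top front [ 0.61830693 -0.19601762  0.28      ]
```

View pics/crop0.png

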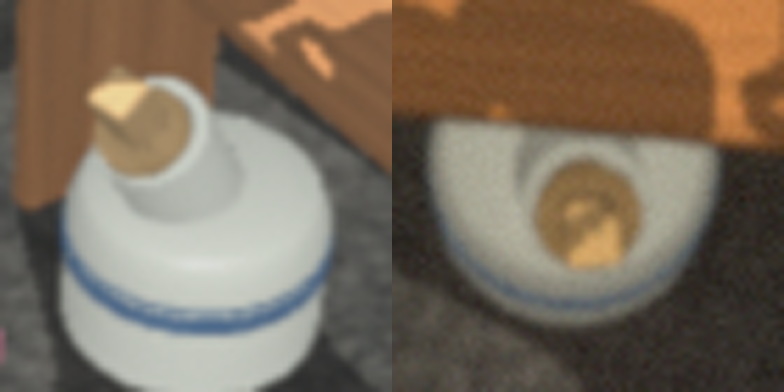

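The crop confirms it: a wooden cap with a pale square knob sits in the white jar's slanted neck, cap centre near scene pixel (287,173) and top pixel (270,153). The jar has blue bands and stands under the rack front, as described.

```bash
python3 - <<'E'
from h import *
import pickle
C=pickle.load(open('c0.pkl','rb')); S,T=C['scene'],C['top']
rs=[ray(S,(287.5,173.2)),ray(T,(270,152.9))]
p=tri(rs); print('cap face',p,[proj(c,p) for c in(S,T)])
# knob end: scene crop tip face centre ~ (122,92); top face centre ~ (597,240)
k=tri([ray(S,(262+120/5.6,150+95/5.6)),ray(T,(235+203/5.6,115+242/5.6))]); print('knob end',k,(k-p), np.linalg.norm(k-p), proj(S,k),proj(T,k))
# jar: white body mask, blue band
for n,c in C.items():
    hsv=cv2.cvtColor(c['pixels'],cv2.COLOR_RGB2HSV)
    m=((hsv[...,0]>95)&(hsv[...,0]<125)&(hsv[...,1]>70)&(hsv[...,2]>50))
    ys,xs=np.nonzero(m); q=(xs>240)&(xs<330)&(ys>110)&(ys<240); xs,ys=xs[q],ys[q]
    print(n,xs.min(),xs.max(),ys.min(),ys.max(),len(xs))
    for z in (0.05,0.06,0.07):
        P=np.array([plane(c,(x,y),z)[:2] for x,y in zip(xs,ys)])
        A=np.c_[2*P,np.ones(len(P))]; s=np.linalg.lstsq(A,(P**2).sum(1),rcond=None)[0]; print(z,s[:2],np.sqrt(s[2]+s[0]**2+s[1]**2))
for y,z in((.3,.5),(.5,.1)):pass
s=read_state(); print(R.from_quat(s['eef_rot']).as_matrix())
W=cam('wrist'); save(W,'w0.png'); print(W['K'],ray(W,(256,192)),R.from_quat(s['eef_rot']).as_matrix().T@(ray(W,(256,192))[0]-s['ee_pos']))
E
```

```text
cap face [0.62648574 0.08212144 0.18396768] [array([287.62327151, 173.17411692]), array([269.92476334, 153.01657285])]
knob end [0.60330717 0.07955856 0.22145199] [-0.02317857 -0.00256289  0.03748431] 0.044146214600302804 [283.22006021 167.00680984] [271.37840743 158.01593807]
scene 273 320 192 208 99
0.05 [0.69822075 0.10541322] 0.08009347618847898
0.06 [0.68992387 0.09747316] 0.0792956939980839
0.07 [0.68162699 0.08953309] 0.07849791180768767Traceback (most recent call last):
  File "<stdin>", line 13, in <module>
    return umr_minimum(a, axis, None, out, keepdims, initial, where)
ValueError: zero-size array to reduction operation minimum which has no identity
```

step_arm:
  commands:
    - [[0,0,0],0.5]
    - [[0,0,0],0.5]
    - [[0,0,0],0]
    - [[0,0,0],0]
    - [[0,0,0],0]

```text
clock: 0.72
ee_pos: [0.2206, 0.531, 0.2312]
eef_rot: [0.614, 0.351, -0.351, -0.614]
contact_force: [0.4, 0.4, 0.7]
finger_gap: 0.997
```

```bash
python3 - <<'E'
from h import *
s=read_state(); M=R.from_quat(s['eef_rot']).as_matrix(); print(s['ee_pos'],s['joint_positions'])
M0=R.from_quat([ 0.5884477 ,  0.39192254, -0.39309982, -0.58787632]).as_matrix()
print(M0.round(3),M.round(3),(R.from_matrix(M0.T@M).as_rotvec(degrees=True)))
W=cam('wrist'); save(W,'w0.png'); print(M.T@(ray(W,(256,192))[0]-s['ee_pos']),M.T@ray(W,(256,192))[1])
E
```

```text
[0.22061217 0.53095915 0.23118054] [1.03740637e+00 3.13355977e-01 4.59685828e-02 1.30362086e+00
 8.06092578e-06 1.57019907e+00]
[[ 0.384 -0.001 -0.923]
 [ 0.923 -0.002  0.384]
 [-0.002 -1.     0.   ]] [[ 0.508 -0.    -0.861]
 [ 0.861 -0.     0.508]
 [-0.    -1.     0.   ]] [-5.80882522e-03  7.96126937e+00 -9.37906230e-02]
[ 0.001413   -0.1422561   0.07223521] [-0.00167184  0.95782308 -0.2873537 ]
```

step_arm:
  commands:
    - [[0,-1,0],0]
    - [[0,-1,0],0]
    - [[0,-1,0],0]
    - [[0,-1,0],0]
    - [[0,-1,0],0]

```text
clock: 1.4
ee_pos: [0.2206, 0.5309, 0.3824]
eef_rot: [-0.614, -0.351, 0.351, 0.614]
contact_force: [-0.1, -0.4, -0.2]
finger_gap: 0.999
```

step_arm:
  commands:
    - [[0,-1,0],0]
    - [[0,-1,0],0]
    - [[0,-1,0],0]
    - [[0,-1,0],0]
    - [[0,-1,0],0]

```text
clock: 2.02
ee_pos: [0.2193, 0.5282, 0.5292]
eef_rot: [-0.613, -0.351, 0.35, 0.615]
contact_force: [17.1, 40.7, 69.1]
finger_gap: 0.994
```

```bash
python3 - <<'E'
from h import *
s=read_state(); M=R.from_quat(s['eef_rot']).as_matrix(); print(s['clock'],s['ee_pos'],s['joint_positions']); print(M.round(3))
E
```

```text
2.025 [0.21934074 0.52820631 0.52924899] [1.03661474e+00 5.78495922e-01 1.26518848e+00 2.25440205e+00
 4.85877005e-04 1.56977007e+00]
[[ 0.508  0.001 -0.861]
 [ 0.861  0.003  0.508]
 [ 0.003 -1.     0.   ]]
```

step_arm:
  commands:
    - [[0,0,0],0]
    - [[0,0,0],0]
    - [[0,0,0],0]
    - [[0,0,0],0]
    - [[0,0,0],0]

```text
clock: 2.65
ee_pos: [0.2198, 0.5289, 0.5292]
eef_rot: [-0.613, -0.352, 0.349, 0.615]
contact_force: [0.1, 0.9, 0.3]
finger_gap: 1.0
```

```bash
cat > st.py <<'E'
from h import *
s=read_state(); M=R.from_quat(s['eef_rot']).as_matrix(); print(s['clock'],s['ee_pos'].round(4),s['joint_positions'].round(4),s['contact_force'].round(1)); print(M.round(3))
E
python3 st.py
```

```text
2.65 [0.2198 0.5289 0.5292] [1.0368e+00 5.7840e-01 1.2648e+00 2.2522e+00 2.0000e-04 1.5701e+00] [0.1 0.9 0.3]
[[ 0.508  0.002 -0.861]
 [ 0.861  0.004  0.508]
 [ 0.005 -1.     0.   ]]
```

step_arm:
  commands:
    - [[0.3,0,0],0]
    - [[0.3,0,0],0]
    - [[0.3,0,0],0]
    - [[0,0,0],0]
    - [[0,0,0],0]

```text
clock: 3.28
ee_pos: [0.2302, 0.5443, 0.5176]
eef_rot: [-0.611, -0.354, 0.347, 0.617]
contact_force: [-0.4, 0.2, 0.9]
finger_gap: 1.002
```

```bash
python3 st.py
```

```text
3.275 [0.2302 0.5443 0.5176] [1.0342e+00 5.9840e-01 1.2641e+00 2.2236e+00 1.2000e-03 1.5677e+00] [-0.4  0.2  0.9]
[[ 0.508  0.006 -0.861]
 [ 0.861  0.012  0.509]
 [ 0.013 -1.     0.001]]
```

step_arm:
  commands:
    - [[-0.6,0.3,-1],0]
    - [[-0.6,0.3,-1],0]
    - [[-0.6,0,-1],0]
    - [[-0.6,0,-1],0]
    - [[-0.6,0,-1],0]

```text
clock: 3.9
ee_pos: [0.3134, 0.3907, 0.4992]
eef_rot: [-0.611, -0.355, 0.347, 0.617]
contact_force: [0.5, -0.2, 0.5]
finger_gap: 1.003
```

step_arm:
  commands:
    - [[-0.6,0,-1],0]
    - [[-0.6,0,-1],0]
    - [[-0.6,0,-1],0]
    - [[-0.6,0,-1],0]
    - [[-0.6,0,-1],0]

```text
clock: 4.53
ee_pos: [0.3968, 0.2371, 0.4979]
eef_rot: [-0.611, -0.355, 0.346, 0.617]
contact_force: [-0.2, 0.1, 0.0]
finger_gap: 1.0
```

step_arm:
  commands:
    - [[-0.6,0,-1],0]
    - [[-0.6,0,-1],0]
    - [[-0.6,0,-1],0]
    - [[-0.6,0,-1],0]
    - [[-0.6,0,-1],0]

```text
clock: 5.15
ee_pos: [0.4803, 0.0834, 0.4965]
eef_rot: [-0.612, -0.355, 0.346, 0.617]
contact_force: [-0.1, -0.0, 0.1]
finger_gap: 1.001
```

step_arm:
  commands:
    - [[0,0,0],-0.9]
    - [[0,0,0],-0.9]
    - [[0,0,0],-0.9]
    - [[0,0,0],-0.9]
    - [[0,0,0],-0.9]

```text
clock: 5.78
ee_pos: [0.4799, 0.0844, 0.4965]
eef_rot: [0.473, 0.529, -0.52, -0.476]
contact_force: [0.0, -0.2, -1.0]
finger_gap: 1.003
```

```bash
python3 st.py; python3 - <<'E'
from h import *
W=cam('wrist'); save(W,'w1.png',None,1.5); import pickle; pickle.dump(W,open('w1.pkl','wb'))
E
```

```text
5.775 [0.4799 0.0844 0.4965] [ 1.8000e-03  2.2300e-01  5.8860e-01  1.9301e+00  1.1800e-02 -9.7200e-02] [ 0.  -0.2 -1. ]
[[-0.099  0.006 -0.995]
 [ 0.995  0.012 -0.099]
 [ 0.011 -1.    -0.007]]
```

View pics/w1.png

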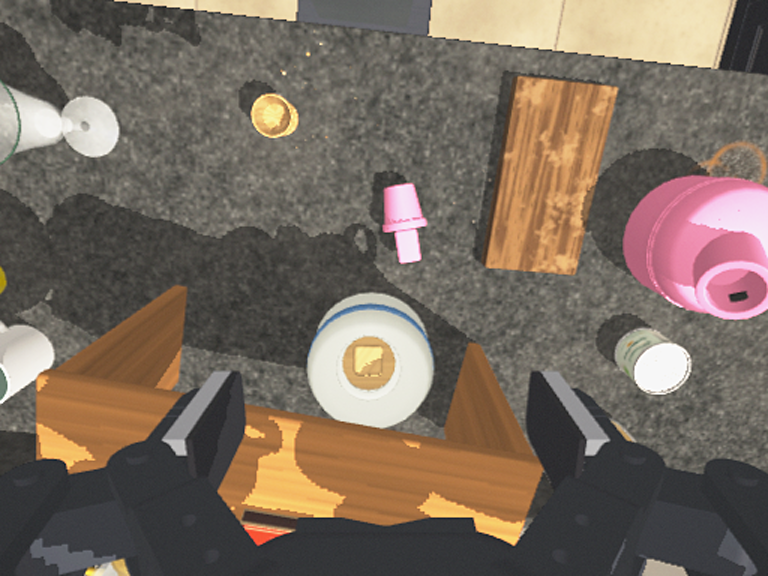

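The wrist view shows the white jar at (370,360) with the cap concentric in the neck and the square knob end at (368,360), its faces roughly in line with the jaws. The rack edge runs from (40,385) to (540,460). The pink look-alikes stand apart, at (405,225) and (700,250).

```bash
python3 - <<'E'
import pickle
from h import *
W=pickle.load(open('w1.pkl','rb')); C=pickle.load(open('c0.pkl','rb'))
save(W,'w1c.png',(200,185,300,290),6)
S,T=C['scene'],C['top']
r3=ray(W,(246,242))  # cap centre approx
print(tri([ray(S,(287.5,173.2)),ray(T,(270,152.9)),r3]))
for p in [(.6265,.0821,.184),(.6033,.0796,.2215)]: print(proj(W,p),proj(W,p)*1.5)
# rack front lower edge points, in wrist (x1.5): top-front edge? project both hyp
for y in (.2,.08,-.1):
    for z in (.264,.28):
        x=.6606-(.2402-y)*.0968; print(y,z,x,proj(W,(x,y,z))*1.5)
print(W['R'].T@np.array([0,0,1]),ray(W,(256,192))[0])
E
```

```text
[0.62805061 0.08411583 0.18267173]
[243.26200468 240.30757756] [364.89300702 360.46136634]
[242.16114119 236.90572599] [363.24171178 355.35858899]
0.2 0.264 0.65670864 [489.21271701 440.8072135 ]
0.2 0.28 0.65670864 [493.1940343  451.76338826]
0.08 0.264 0.64509264 [358.02069942 418.745779  ]
0.08 0.28 0.64509264 [357.21123865 429.10038873]
-0.1 0.264 0.62766864 [151.54469144 384.02448261]
-0.1 0.28 0.62766864 [142.81111005 393.3682949 ]
[ 0.29269737  0.0397431  -0.95537884] [0.40767853 0.07630349 0.63815274]
```

View pics/w1c.png

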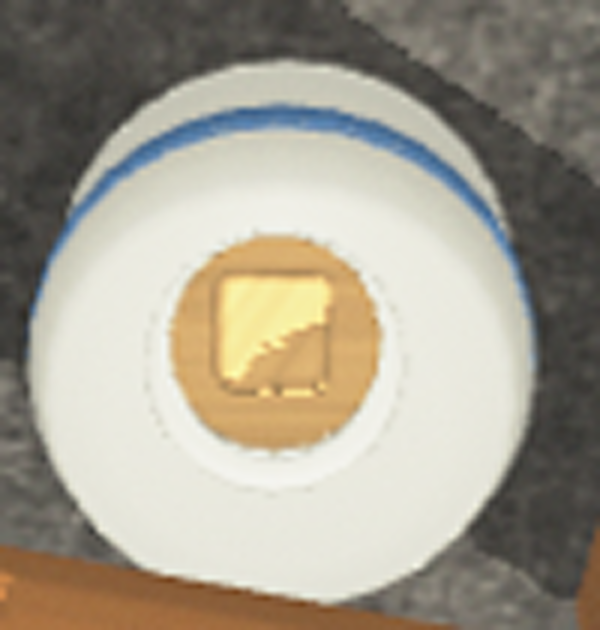

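step_arm:
  commands:
    - [[0,0,-0.9],0]
    - [[0,0,-0.9],0]
    - [[0,0,-0.5],0]
    - [[0,0,-0.3],0]
    - [[0,-0.2,-0.2],0]

```text
clock: 6.45
ee_pos: [0.564, 0.0924, 0.5023]
eef_rot: [0.475, 0.527, -0.518, -0.478]
contact_force: [-0.1, 0.1, -0.3]
finger_gap: 0.999
```

step_arm:
  commands:
    - [[0,-0.3,-0.3],0]
    - [[0,-0.3,-0.5],0]
    - [[0,-0.3,-0.6],0]
    - [[0,-0.3,-0.6],0]
    - [[0,-0.3,-0.6],0]

```text
clock: 7.08
ee_pos: [0.6095, 0.0944, 0.5106]
eef_rot: [0.485, 0.539, -0.507, -0.467]
contact_force: [0.1, -0.6, 0.8]
finger_gap: 1.0
```

```bash
python3 st.py;  python3 - <<'E'
import pickle
from h import *
W=pickle.load(open('w1.pkl','rb')); C=pickle.load(open('c0.pkl','rb'))
S,T=C['scene'],C['top']
p=tri([ray(S,(287.5,173.2)),ray(T,(270,152.9)),ray(W,(246.2,242.2)),ray(W,(246.2,242.2))])
k=tri([ray(S,(283.4,167)),ray(T,(271.3,158.2)),ray(W,(246,240.2)),ray(W,(246,240.2))])
print(p,k,k-p,np.linalg.norm(k-p))
print('camx',W['R'][0], 'camy',W['R'][1])
E
```

```text
7.075 [0.6095 0.0944 0.5106] [ 0.016   0.6115  1.2648  2.1743  0.0156 -0.078 ] [ 0.1 -0.6  0.8]
[[-0.094  0.049 -0.994]
 [ 0.995  0.016 -0.094]
 [ 0.012 -0.999 -0.051]]
[0.62891971 0.08510474 0.18209577] [0.60669856 0.08321401 0.21947401] [-0.02222115 -0.00189073  0.03737824] 0.04352571002615136
camx [-0.10029852  0.99490029  0.01065893] camy [0.95093031 0.09270324 0.29519087]
```

step_arm:
  commands:
    - [[0,-0.5,-0.7],0]
    - [[0,-0.7,-0.9],0]
    - [[0,-0.7,-0.9],0]
    - [[0,-0.7,-0.9],0]
    - [[0,-0.7,-0.9],0]

```text
clock: 7.7
ee_pos: [0.6497, 0.0933, 0.5204]
eef_rot: [0.508, 0.565, -0.478, -0.441]
contact_force: [-0.3, 0.4, -0.1]
finger_gap: 0.999
```

```bash
python3 st.py;  python3 - <<'E'
import pickle
from h import *
C=pickle.load(open('c0.pkl','rb'))
S,T=C['scene'],C['top']
print([plane(T,(256,70),z) for z in (.5,.6,.7)])
# shelf front lower edge in scene near bracket (1.5x: ~(560,85)) : depth by equating x
for uv in [(520/1.5,80/1.5),(700/1.5,170/1.5)]:
    print([plane(S,uv,z) for z in (.5,.6,.7)])
E
```

```text
7.7 [0.6497 0.0933 0.5204] [ 0.0085  0.6025  1.2638  2.0781  0.0259 -0.0835] [-0.3  0.4 -0.1]
[[-0.095  0.153 -0.984]
 [ 0.995  0.027 -0.092]
 [ 0.013 -0.988 -0.155]]
[array([0.73142256, 0.11821294, 0.5       ]), array([0.68520873, 0.11815565, 0.6       ]), array([0.6389949 , 0.11809836, 0.7       ])]
[array([0.87126765, 0.11562652, 0.5       ]), array([ 0.6896609 , -0.03011863,  0.6       ]), array([ 0.50805414, -0.17586378,  0.7       ])]
[array([ 0.84263691, -0.29673541,  0.5       ]), array([ 0.66619861, -0.3680405 ,  0.6       ]), array([ 0.4897603, -0.4393456,  0.7      ])]
```

step_arm:
  commands:
    - [[0.1,-0.15,1],0]
    - [[0.1,-0.15,1],0]
    - [[0.1,-0.15,1],0]
    - [[0.1,-0.15,1],0]
    - [[0,-0.3,0],0]

```text
clock: 8.32
ee_pos: [0.5231, 0.0937, 0.5294]
eef_rot: [0.508, 0.565, -0.478, -0.441]
contact_force: [0.5, -0.2, 0.4]
finger_gap: 0.998
```

step_arm:
  commands:
    - [[0,-0.4,-0.1],0]
    - [[0,-0.5,-0.2],0]
    - [[0,-0.6,-0.4],0]
    - [[0,-0.7,-0.6],0]
    - [[0,-0.7,-0.7],0]

```text
clock: 8.95
ee_pos: [0.5563, 0.0938, 0.5905]
eef_rot: [0.511, 0.568, -0.474, -0.438]
contact_force: [0.4, 0.7, -0.3]
finger_gap: 1.002
```

```bash
python3 st.py
```

```text
8.95 [0.5563 0.0938 0.5905] [ 0.0096  0.4703  1.2584  2.1927  0.0282 -0.0815] [ 0.4  0.7 -0.3]
[[-0.095  0.165 -0.982]
 [ 0.995  0.03  -0.091]
 [ 0.014 -0.986 -0.167]]
```

step_arm:
  commands:
    - [[0,-0.7,-0.8],0]
    - [[0,-0.8,-0.8],0]
    - [[0,-0.8,-0.8],0]
    - [[0,-0.8,-0.8],0]
    - [[0,-0.8,-0.8],0]

```text
clock: 9.57
ee_pos: [0.5803, 0.0908, 0.6211]
eef_rot: [0.537, 0.597, -0.437, -0.405]
contact_force: [0.2, -0.7, 0.1]
finger_gap: 0.997
```

```bash
python3 st.py
```

```text
9.575 [0.5803 0.0908 0.6211] [-0.0029  0.435   1.2648  2.1101  0.0416 -0.0901] [ 0.2 -0.7  0.1]
[[-0.095  0.286 -0.953]
 [ 0.995  0.041 -0.087]
 [ 0.014 -0.957 -0.289]]
```

step_arm:
  commands:
    - [[0,0.4,0.1],0]
    - [[-0.05,0.9,0.25],0]
    - [[-0.05,0.9,0.25],0]
    - [[-0.05,0.9,0.25],0]
    - [[-0.05,0.9,0.25],0]

```text
clock: 10.2
ee_pos: [0.5832, 0.0868, 0.4952]
eef_rot: [0.537, 0.597, -0.438, -0.406]
contact_force: [-0.1, -0.1, -0.2]
finger_gap: 0.999
```

step_arm:
  commands:
    - [[-0.05,0.9,0.25],0]
    - [[-0.05,0.9,0.25],0]
    - [[-0.05,0.9,0.25],0]
    - [[-0.05,0.9,0.25],0]
    - [[-0.05,0.9,0.25],0]

```text
clock: 10.82
ee_pos: [0.5866, 0.0815, 0.3549]
eef_rot: [0.537, 0.596, -0.438, -0.406]
contact_force: [1.5, -0.3, 0.1]
finger_gap: 0.995
```

step_arm:
  commands:
    - [[-0.05,0.9,0.25],0]
    - [[-0.05,0.9,0.25],0]
    - [[0,0.4,0.1],0]
    - [[0,0,0],0]
    - [[0,0,0],0]
  hand: 0.5

```text
clock: 11.45
ee_pos: [0.589, 0.0798, 0.2884]
eef_rot: [0.537, 0.597, -0.438, -0.405]
contact_force: [0.7, -0.3, -0.2]
finger_gap: 0.753
```

```bash
python3 st.py; python3 - <<'E'
from h import *
import pickle
W=cam('wrist'); pickle.dump(W,open('w2.pkl','wb'))
S=cam('scene')
a=W['pixels'][:,:,::-1]; a=cv2.resize(a,(512,384)); b=cv2.resize(S['pixels'][110:230,230:350,::-1],(288,288),interpolation=cv2.INTER_CUBIC)
o=np.zeros((384,800,3),np.uint8); o[:,:512]=a; o[:288,512:]=b; cv2.imwrite('pics/w2.png',o)
for p in [(.6289,.0851,.1821),(.608,.083,.2185)]: print(proj(W,p))
E
```

```text
11.45 [0.589  0.0798 0.2884] [-0.0247  0.0967 -0.1322  1.0532  0.0477 -0.1112] [ 0.7 -0.3 -0.2]
[[-0.095  0.286 -0.954]
 [ 0.995  0.041 -0.087]
 [ 0.014 -0.958 -0.288]]
[255.97129216 195.56018714]
[256.40821153 199.82234126]
```

View pics/w2.png

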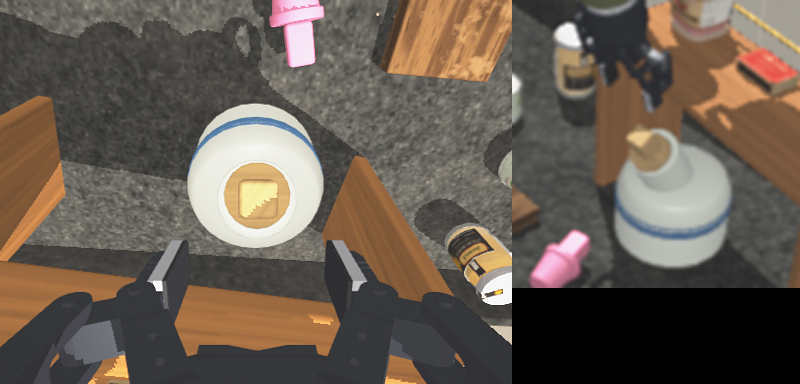

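The knob shows at (258,199) in the wrist view, 2 px from the prediction, and square to the jaws. The rack edge is behind the jaws and the path along the tool axis is clear. Going in.

step_arm:
  commands:
    - [[0,0.8,0],0]
    - [[0,0.8,0.05],0]
    - [[0,0.8,0.05],0]
    - [[0,0.6,0],0]
    - [[0,0.45,0],0]

```text
clock: 12.18
ee_pos: [0.6152, 0.0837, 0.1867]
eef_rot: [0.536, 0.596, -0.438, -0.406]
contact_force: [0.3, 0.8, 0.7]
finger_gap: 0.747
```

```bash
python3 st.py; python3 - <<'E'
from h import *
import pickle
W=cam('wrist'); S=cam('scene')
a=W['pixels'][:,:,::-1]; b=cv2.resize(S['pixels'][120:220,240:340,::-1],(288,288),interpolation=cv2.INTER_CUBIC)
o=np.zeros((384,800,3),np.uint8); o[:,:512]=a; o[:288,512:]=b; cv2.imwrite('pics/w3.png',o)
E
```

```text
12.175 [0.6152 0.0837 0.1867] [-0.016   0.1898 -0.2737  0.8199  0.0452 -0.1028] [0.3 0.8 0.7]
[[-0.095  0.284 -0.954]
 [ 0.995  0.041 -0.087]
 [ 0.014 -0.958 -0.286]]
```

View pics/w3.png

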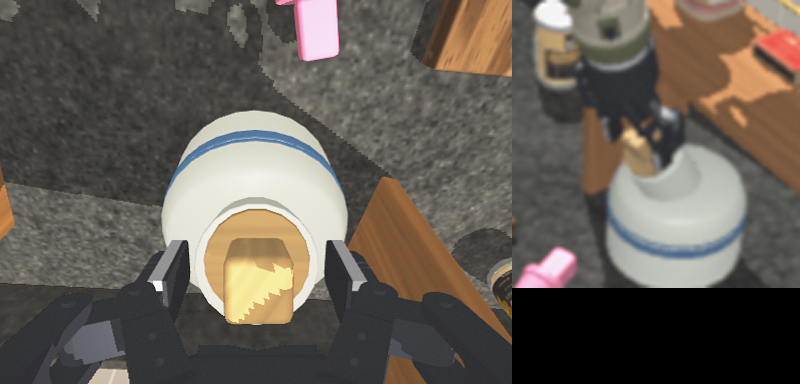

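step_arm:
  commands:
    - [[0,0,0],0]
    - [[0,0,0],0]
    - [[0,0,0],0]
    - [[0,0,0],0]
    - [[0,0,0],0]
  hand: -1
  grip_force: 30

```text
clock: 12.9
ee_pos: [0.6151, 0.0836, 0.1881]
eef_rot: [0.537, 0.596, -0.438, -0.406]
contact_force: [-1.8, -0.5, 6.2]
finger_gap: 0.327
```

step_arm:
  commands:
    - [[0,0,0],0]
    - [[0,0,0],0]
    - [[0,0,0],0]
    - [[0,0,0],0]
    - [[0,0,0],0]
  grip_force: 90

```text
clock: 13.52
ee_pos: [0.6151, 0.0836, 0.1882]
eef_rot: [0.537, 0.596, -0.438, -0.405]
contact_force: [-3.5, 0.2, 7.5]
finger_gap: 0.314
```

```bash
python3 st.py; python3 - <<'E'
from h import *
s=read_state(); print(s['moment'],s['finger_gap'])
M=R.from_quat(s['eef_rot']).as_matrix(); x,a,zt=M.T
n=np.array([-.4977,-.048,.866]); u=-a
g=s['ee_pos']-.019*a   # on knob axis approx, knob+~6n; exact axis offset ~4mm
p=np.array([.6289,.0861,.1821]); cork=p-44*.001*n   # 66 below knob = p+22n-66n
print('grasp rel cap',(g-p)@n, (g-p)-((g-p)@n)*n)
cork=cork+.005*n
t=s['ee_pos']+.005*n
print('ease up 5mm tool units', M.T@(n*.005)/.03)
for deg in (8,16,20,24):
    Q=R.from_rotvec(a*np.radians(deg)).as_matrix()
    d=cork+Q@(t-cork)-t   # TCP shift for rotation about a-axis through cork
    print(deg,(M.T@d)/.03, 'tilt',np.degrees(np.arccos(n@Q@n)), 'dir',Q@n-n)
print('n in tool',M.T@n)
E
```

```text
13.525 [0.6151 0.0836 0.1882] [-0.0161  0.1878 -0.2729  0.8214  0.0449 -0.1028] [-3.5  0.2  7.5]
[[-0.095  0.285 -0.954]
 [ 0.995  0.04  -0.087]
 [ 0.014 -0.958 -0.288]]
[-0.21826665  0.49104874 -0.12730919] 0.3138846950814496
grasp rel cap 0.030740458518760574 [-0.00393487 -0.00181411 -0.00236073]
ease up 5mm tool units [ 0.00188481 -0.16219225  0.03830058]
8 [ 1.01173768e-01  3.83164402e-16 -4.19081209e-03] tilt 1.9001906579957106 dir [0.00060493 0.03205719 0.0015296 ]
16 [ 2.00779672e-01 -4.33845229e-16 -2.24215065e-02] tilt 3.7009218048455725 dir [0.0054851  0.06366108 0.00431288]
20 [ 2.49386595e-01  9.55717541e-16 -3.67014439e-02] tilt 4.604364531138838 dir [0.00950194 0.07910013 0.00615866]
24 [ 2.96878996e-01  4.91972605e-16 -5.43372436e-02] tilt 5.504540267281002 dir [0.01454554 0.09419654 0.00829568]
n in tool [ 0.01130888 -0.97315351  0.22980348]
```

step_arm:
  commands:
    - [[0,-0.065,0.015],0]
    - [[0.1,-0.025,0.003],1]
    - [[0.1,-0.025,0.003],1]
    - [[0.1,-0.016,0],1]
    - [[0,0,0],0]

```text
clock: 14.15
ee_pos: [0.6145, 0.0924, 0.1906]
eef_rot: [0.616, 0.499, -0.316, -0.521]
contact_force: [5.2, -0.0, -3.0]
finger_gap: 0.316
```

```bash
cat > ck.py <<'E'
from h import *
import os,sys
s=read_state(); M=R.from_quat(s['eef_rot']).as_matrix()
M0=R.from_quat([0.537,0.596,-0.438,-0.405]).as_matrix(); n=np.array([-.4977,-.048,.866]);nt=M0.T@n
T0=np.array([.6151,.0836,.1882]); p=np.array([.6289,.0861,.1821]); ck=M0.T@(p-.044*n-T0)
c=s['ee_pos']+M@ck-(p-.044*n); ax=M@nt
print('clk',s['clock'],'tcp',s['ee_pos'].round(4),'F',s['contact_force'].round(1),'mom',s['moment'].round(2),'gap',round(s['finger_gap'],3))
print('rv tool deg',np.degrees(R.from_matrix(M0.T@M).as_rotvec()).round(1),'cork lift mm',(c@n*1e3).round(1),'lat x,y',(c@np.array([.862,.083,.5])*1e3).round(1),(c@np.array([-.096,.995,0])*1e3).round(1),'tilt',np.degrees(np.arccos(ax@n)).round(1))
S=cam('scene'); print('jar blue band', end=' ')
hsv=cv2.cvtColor(S['pixels'],cv2.COLOR_RGB2HSV); m=((hsv[...,0]>95)&(hsv[...,0]<125)&(hsv[...,1]>70)&(hsv[...,2]>50)); m[:110]=0;m[240:]=0;m[:,:240]=0;m[:,330:]=0
ys,xs=np.nonzero(m); print(xs.mean().round(2),ys.mean().round(2),xs.min(),xs.max(),ys.max())
if len(sys.argv)>1:
    W=cam('wrist'); o=np.zeros((384,800,3),np.uint8); o[:,:512]=W['pixels'][:,:,::-1]; o[:288,512:]=cv2.resize(S['pixels'][120:220,240:340,::-1],(288,288),interpolation=cv2.INTER_CUBIC); cv2.imwrite('pics/'+sys.argv[1],o)
E
python3 ck.py; python3 - <<'E'
from h import *
import pickle
S=pickle.load(open('c0.pkl','rb'))['scene'];hsv=cv2.cvtColor(S['pixels'],cv2.COLOR_RGB2HSV); m=((hsv[...,0]>95)&(hsv[...,0]<125)&(hsv[...,1]>70)&(hsv[...,2]>50)); m[:110]=0;m[240:]=0;m[:,:240]=0;m[:,330:]=0
ys,xs=np.nonzero(m); print('start',xs.mean().round(2),ys.mean().round(2),xs.min(),xs.max(),ys.max())
E
```

```text
clk 14.15 tcp [0.6145 0.0924 0.1906] F [ 5.2 -0.  -3. ] mom [ 0.09 -0.74 -0.03] gap 0.316
rv tool deg [ 0.  24.1 -0.1] cork lift mm 2.2 lat x,y -0.2 -0.0 tilt 5.4
jar blue band 295.16 204.22 273 320 208
start 295.21 204.2 273 320 208
```

step_arm:
  commands:
    - [[0,-0.04,0.009],0]
    - [[-0.1,-0.016,0],-1]
    - [[-0.1,-0.016,0],-1]
    - [[-0.1,-0.016,0],-1]
    - [[-0.1,-0.008,0],-1]

```text
clock: 14.82
ee_pos: [0.6122, 0.0808, 0.1914]
eef_rot: [0.503, 0.624, -0.475, -0.362]
contact_force: [11.1, 1.9, -10.1]
finger_gap: 0.316
```

step_arm:
  commands:
    - [[-0.1,-0.008,0],-1]
    - [[-0.1,-0.008,0],-1]
    - [[0,-0.02,0],0]
    - [[0,-0.02,0],0]
    - [[0,0,0],0]

```text
clock: 15.45
ee_pos: [0.6128, 0.0751, 0.1926]
eef_rot: [0.433, 0.668, -0.54, -0.274]
contact_force: [9.6, 1.6, -11.1]
finger_gap: 0.316
```

```bash
python3 ck.py
```

```text
clk 15.45 tcp [0.6128 0.0751 0.1926] F [  9.6   1.6 -11.1] mom [ 0.07 -0.98 -0.16] gap 0.316
rv tool deg [  0.1 -24.   -0.2] cork lift mm 6.0 lat x,y -2.7 0.7 tilt 5.7
jar blue band 293.31 204.68 271 318 209
```

```bash
cat >> ck.py <<'E'
j=plane(S,(xs.mean(),ys.mean()),.07)-plane(S,(295.21,204.2),.07); c2=c-j
X=np.array([.862,.083,.5]);Y=np.array([-.096,.995,0])
print('jar moved mm',(j*1e3).round(1),'rel lift',(c2@n*1e3).round(1),'rel x,y',(c2@X*1e3).round(1),(c2@Y*1e3).round(1),'F along n,x,y',[(s['contact_force']@v).round(1) for v in(n,X,Y)])
print('units/mm n,x,y',[(M.T@v/30).round(4).tolist() for v in(n,X,Y)])
E
python3 ck.py
```

```text
clk 15.5 tcp [0.6128 0.0751 0.1926] F [  8.9   2.7 -10.5] mom [ 0.11 -0.92 -0.19] gap 0.317
rv tool deg [  0.1 -24.   -0.2] cork lift mm 5.9 lat x,y -2.7 0.7 tilt 5.7
jar blue band 293.25 204.7 271 318 209
jar moved mm [-6.7  2.3 -0. ] rel lift 2.7 rel x,y 2.9 -2.2 F along n,x,y [np.float64(-13.7), np.float64(2.6), np.float64(1.8)]
units/mm n,x,y [[0.0035, -0.0324, 0.0069], [-0.0129, -0.0077, -0.0297], [0.0305, 0.0005, -0.0134]]
```

step_arm:
  commands:
    - [[-0.02,-0.01,-0.045],0]
    - [[-0.02,-0.01,-0.045],0]
    - [[-0.02,-0.01,-0.045],0]
    - [[0,0,0],0]
    - [[0,0,0],0]

```text
clock: 16.18
ee_pos: [0.6136, 0.0754, 0.1939]
eef_rot: [0.431, 0.667, -0.542, -0.275]
contact_force: [0.9, 3.2, -17.6]
finger_gap: 0.31
```

```bash
python3 ck.py
```

```text
clk 16.175 tcp [0.6136 0.0754 0.1939] F [  0.9   3.2 -17.6] mom [-0.16  1.86  0.2 ] gap 0.31
rv tool deg [  0.5 -24.   -0.3] cork lift mm 6.7 lat x,y -1.7 1.0 tilt 5.7
jar blue band 293.31 204.68 271 318 209
jar moved mm [-6.5  2.2 -0. ] rel lift 3.5 rel x,y 3.7 -1.8 F along n,x,y [np.float64(-15.8), np.float64(-7.8), np.float64(3.1)]
units/mm n,x,y [[0.0036, -0.0324, 0.0071], [-0.0129, -0.0079, -0.0297], [0.0305, 0.0005, -0.0134]]
```

step_arm:
  commands:
    - [[0.1,-0.01,0],1]
    - [[0.1,-0.01,0],1]
    - [[0.1,-0.01,0],1]
    - [[0.1,-0.01,0],1]
    - [[0.1,-0.01,0],1]

```text
clock: 16.85
ee_pos: [0.6126, 0.0901, 0.1982]
eef_rot: [0.592, 0.533, -0.358, -0.486]
contact_force: [0.3, 1.9, -13.9]
finger_gap: 0.315
```

```bash
python3 ck.py
```

```text
clk 16.85 tcp [0.6126 0.0901 0.1982] F [  0.3   1.9 -13.9] mom [0.21 1.03 0.23] gap 0.315
rv tool deg [ 0.1 16.2 -0.2] cork lift mm 9.6 lat x,y 2.7 0.7 tilt 3.6
jar blue band 293.81 204.88 271 318 209
jar moved mm [-5.8  0.4 -0. ] rel lift 6.8 rel x,y 7.6 -0.3 F along n,x,y [np.float64(-12.3), np.float64(-6.6), np.float64(1.8)]
units/mm n,x,y [[-0.0017, -0.0324, 0.0075], [0.0093, -0.0077, -0.0311], [0.0319, 0.0005, 0.0095]]
```

step_arm:
  commands:
    - [[0.1,-0.01,0],1]
    - [[0,-0.025,0.01],0]
    - [[0,-0.025,0.01],0]
    - [[-0.1,-0.01,0],-1]
    - [[-0.1,-0.01,0],-1]

```text
clock: 17.52
ee_pos: [0.6107, 0.0864, 0.1993]
eef_rot: [0.564, 0.568, -0.402, -0.444]
contact_force: [3.6, 2.1, -16.2]
finger_gap: 0.317
```

step_arm:
  commands:
    - [[-0.1,-0.01,0],-1]
    - [[-0.1,-0.01,0],-1]
    - [[-0.1,-0.01,0],-1]
    - [[-0.1,-0.01,0],-1]
    - [[0,0,0],0]

```text
clock: 18.15
ee_pos: [0.6115, 0.0745, 0.2004]
eef_rot: [0.433, 0.667, -0.541, -0.273]
contact_force: [1.2, 1.0, -15.6]
finger_gap: 0.315
```

```bash
python3 ck.py w4.png
```

```text
clk 18.15 tcp [0.6115 0.0745 0.2004] F [  1.2   1.  -15.6] mom [-0.2   1.12  0.11] gap 0.315
rv tool deg [  0.2 -24.1  -0.1] cork lift mm 13.3 lat x,y 0.0 0.2 tilt 5.6
jar blue band 292.75 205.02 270 317 209
jar moved mm [-9.   2.1 -0. ] rel lift 8.9 rel x,y 7.6 -2.8 F along n,x,y [np.float64(-14.1), np.float64(-6.7), np.float64(0.9)]
units/mm n,x,y [[0.0035, -0.0324, 0.0069], [-0.013, -0.0078, -0.0297], [0.0305, 0.0004, -0.0134]]
```

View pics/w4.png

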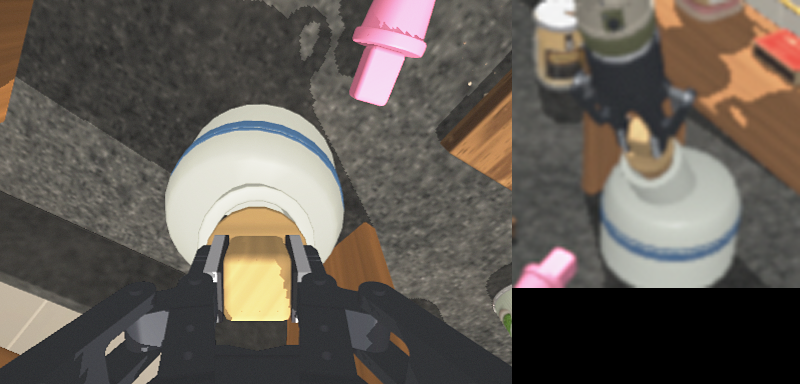

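step_arm:
  commands:
    - [[-0.02,-0.01,-0.045],0]
    - [[0.1,-0.005,0],1]
    - [[0.1,-0.005,0],1]
    - [[0.1,-0.005,0],1]
    - [[0.1,-0.01,0],1]

```text
clock: 18.88
ee_pos: [0.6082, 0.0855, 0.202]
eef_rot: [0.567, 0.564, -0.399, -0.448]
contact_force: [-5.8, -2.9, -8.4]
finger_gap: 0.315
```

step_arm:
  commands:
    - [[0.1,-0.01,0],1]
    - [[0.1,-0.01,0],1]
    - [[0.1,-0.01,0],1]
    - [[0,-0.02,0],0]
    - [[0,0,0],0]

```text
clock: 19.5
ee_pos: [0.6095, 0.0935, 0.2039]
eef_rot: [0.637, 0.459, -0.274, -0.555]
contact_force: [-4.8, -4.0, -9.9]
finger_gap: 0.318
```

```bash
python3 ck.py
```

```text
clk 19.5 tcp [0.6095 0.0935 0.2039] F [-4.8 -4.  -9.9] mom [-1.27  2.25 -0.41] gap 0.318
rv tool deg [ 0.2 32.1  0.2] cork lift mm 16.4 lat x,y 0.6 -1.3 tilt 7.5
jar blue band 292.86 205.0 270 317 209
jar moved mm [-8.6  2.  -0. ] rel lift 12.2 rel x,y 7.9 -4.1 F along n,x,y [np.float64(-6.0), np.float64(-9.4), np.float64(-3.5)]
units/mm n,x,y [[-0.0039, -0.0324, 0.0068], [0.0174, -0.0078, -0.0273], [0.0281, 0.0003, 0.0178]]
```

step_arm:
  commands:
    - [[0,-0.02,0.02],0]
    - [[-0.1,-0.01,0],-1]
    - [[-0.1,-0.01,0],-1]
    - [[-0.1,-0.01,0],-1]
    - [[-0.1,-0.01,0],-1]

```text
clock: 20.18
ee_pos: [0.6074, 0.0823, 0.2039]
eef_rot: [0.537, 0.596, -0.44, -0.405]
contact_force: [3.1, -3.1, -17.2]
finger_gap: 0.316
```

step_arm:
  commands:
    - [[-0.1,-0.01,0],-1]
    - [[-0.1,-0.01,0],-1]
    - [[-0.1,-0.01,0],-1]
    - [[0,-0.02,0],0]
    - [[0,0,0],0]

```text
clock: 20.8
ee_pos: [0.6084, 0.0745, 0.2054]
eef_rot: [0.434, 0.667, -0.54, -0.274]
contact_force: [3.0, -2.5, -19.0]
finger_gap: 0.318
```

```bash
python3 ck.py
```

```text
clk 20.8 tcp [0.6084 0.0745 0.2054] F [  3.   -2.5 -19. ] mom [-1.24  1.08 -0.45] gap 0.318
rv tool deg [  0.2 -23.8  -0.1] cork lift mm 19.2 lat x,y -0.1 0.4 tilt 5.5
jar blue band 292.7 205.05 270 317 209
jar moved mm [-9.2  2.1  0. ] rel lift 14.7 rel x,y 7.7 -2.6 F along n,x,y [np.float64(-17.8), np.float64(-7.1), np.float64(-2.8)]
units/mm n,x,y [[0.0034, -0.0324, 0.0069], [-0.0129, -0.0077, -0.0298], [0.0305, 0.0004, -0.0133]]
```

step_arm:
  commands:
    - [[-0.1,-0.01,0],-1]
    - [[0,0,0],0]
    - [[0.1,-0.01,0],1]
    - [[0.1,-0.01,0],1]
    - [[0.1,-0.01,0],1]

```text
clock: 21.48
ee_pos: [0.6053, 0.0792, 0.2087]
eef_rot: [0.507, 0.621, -0.473, -0.364]
contact_force: [-5.7, -6.8, -5.1]
finger_gap: 0.313
```

step_arm:
  commands:
    - [[0.1,-0.01,0],1]
    - [[0.1,-0.01,0],1]
    - [[0.1,-0.01,0],1]
    - [[0.1,-0.01,0],1]
    - [[0.1,0,0],1]

```text
clock: 22.1
ee_pos: [0.6059, 0.093, 0.2111]
eef_rot: [0.639, 0.459, -0.271, -0.555]
contact_force: [-6.1, -9.5, -3.9]
finger_gap: 0.311
```

```bash
python3 ck.py
```

```text
clk 22.1 tcp [0.6059 0.093  0.2111] F [-6.1 -9.5 -3.9] mom [-2.27  1.92 -0.67] gap 0.311
rv tool deg [-0.1 32.4  0.1] cork lift mm 24.6 lat x,y 1.3 -1.6 tilt 7.5
jar blue band 293.68 205.1 270 317 209
jar moved mm [-6.9 -0.1 -0. ] rel lift 21.1 rel x,y 7.3 -2.2 F along n,x,y [np.float64(0.1), np.float64(-8.0), np.float64(-8.8)]
units/mm n,x,y [[-0.0039, -0.0324, 0.0066], [0.0176, -0.0076, -0.0273], [0.028, 0.0003, 0.018]]
```

step_arm:
  commands:
    - [[-0.13,0.02,0.03],0]
    - [[-0.1,-0.03,0.006],-1]
    - [[-0.1,-0.03,0.006],-1]
    - [[-0.1,-0.03,0.006],-1]
    - [[-0.1,-0.03,0.006],-1]

```text
clock: 22.78
ee_pos: [0.6014, 0.0809, 0.2131]
eef_rot: [0.537, 0.599, -0.437, -0.403]
contact_force: [-0.8, -1.6, -2.1]
finger_gap: 0.315
```

```bash
python3 ck.py
```

```text
clk 22.775 tcp [0.6014 0.0809 0.2131] F [-0.8 -1.6 -2.1] mom [-0.39  0.68 -0.13] gap 0.315
rv tool deg [-0.4 -0.2 -0.1] cork lift mm 28.6 lat x,y 0.8 -1.1 tilt 0.6
jar blue band 293.18 205.2 270 316 209
jar moved mm [-8.5  0.6 -0. ] rel lift 24.4 rel x,y 8.1 -2.6 F along n,x,y [np.float64(-1.3), np.float64(-1.9), np.float64(-1.6)]
units/mm n,x,y [[0.0004, -0.0325, 0.0074], [0.0001, -0.0074, -0.0325], [0.0333, 0.0005, 0.0]]
```

step_arm:
  commands:
    - [[0,-0.2,0.05],0]
    - [[0,-0.4,0.09],0]
    - [[0,-0.5,0.11],0]
    - [[0,-0.6,0.14],0]
    - [[0,-0.7,0.16],0]

```text
clock: 23.45
ee_pos: [0.562, 0.0761, 0.2746]
eef_rot: [0.536, 0.596, -0.438, -0.406]
contact_force: [1.0, -0.1, -0.3]
finger_gap: 0.313
```

```bash
python3 ck.py w5.png
```

```text
clk 23.45 tcp [0.562  0.0761 0.2746] F [ 1.  -0.1 -0.3] mom [-0.06  0.36 -0.02] gap 0.313
rv tool deg [ 0.1  0.  -0.1] cork lift mm 101.6 lat x,y -3.3 -2.3 tilt 0.5
jar blue band 293.37 205.23 270 316 209
jar moved mm [-8.1  0.1 -0. ] rel lift 97.5 rel x,y 3.7 -3.2 F along n,x,y [np.float64(-0.8), np.float64(0.7), np.float64(-0.2)]
units/mm n,x,y [[0.0004, -0.0324, 0.0077], [0.0003, -0.0077, -0.0324], [0.0333, 0.0004, 0.0002]]
```

View pics/w5.png

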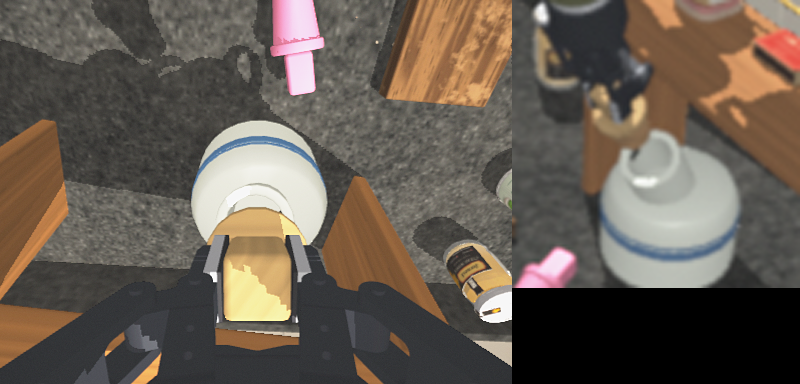

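step_arm:
  commands:
    - [[0.4,-0.4,0.3],0]
    - [[0.8,-0.2,0.35],0]
    - [[0.8,-0.2,0.35],0]
    - [[0.8,-0.2,0.35],0]
    - [[0.8,-0.2,0.35],0]

```text
clock: 24.18
ee_pos: [0.492, 0.1788, 0.2942]
eef_rot: [0.536, 0.596, -0.439, -0.406]
contact_force: [0.1, 0.2, -1.3]
finger_gap: 0.314
```

step_arm:
  commands:
    - [[0.8,-0.2,0.35],0]
    - [[0.8,-0.2,0.35],0]
    - [[0.8,-0.2,0.3],0]
    - [[0.8,0,0.3],0]
    - [[0.6,0,0.2],0]

```text
clock: 24.8
ee_pos: [0.4329, 0.2876, 0.3001]
eef_rot: [0.536, 0.596, -0.439, -0.406]
contact_force: [0.7, -0.2, -2.1]
finger_gap: 0.317
```

step_arm:
  commands:
    - [[0,0,0],-1]
    - [[0,0,0],-1]
    - [[0,0,0],-1]
    - [[0,0,0],-1]
    - [[0,0,0],-1]

```text
clock: 25.42
ee_pos: [0.4334, 0.2867, 0.3]
eef_rot: [0.352, 0.699, -0.597, -0.176]
contact_force: [0.4, -0.4, -0.5]
finger_gap: 0.312
```

step_arm:
  commands:
    - [[0,0,0],-1]
    - [[0,0,0],-1]
    - [[0,0,0],-1]
    - [[0,0,0],-1]
    - [[0,0,0],-1]

```text
clock: 26.05
ee_pos: [0.4335, 0.2867, 0.3001]
eef_rot: [0.127, 0.718, -0.681, 0.073]
contact_force: [-0.3, -0.1, -0.8]
finger_gap: 0.313
```

```bash
python3 st.py
```

```text
26.05 [0.4335 0.2867 0.3001] [ 0.4855 -0.026  -0.2297  1.0942 -0.0958 -1.0222] [-0.3 -0.1 -0.8]
[[-0.957  0.282 -0.067]
 [ 0.082  0.041 -0.996]
 [-0.278 -0.959 -0.062]]
```

step_arm:
  commands:
    - [[0,0,0],-1]
    - [[0,0,0],-1]
    - [[0,0,0],-1]
    - [[0,0,0],-1]
    - [[0,0,0],-1]

```text
clock: 26.68
ee_pos: [0.4335, 0.2867, 0.3]
eef_rot: [0.114, -0.649, 0.683, -0.314]
contact_force: [-0.0, 0.2, -1.4]
finger_gap: 0.312
```

step_arm:
  commands:
    - [[0,0,0],-1]
    - [[0,0,0],-1]
    - [[0,0,0],-1]
    - [[0,0,0],-1]
    - [[0,0,0],-1]

```text
clock: 27.3
ee_pos: [0.4335, 0.2867, 0.3001]
eef_rot: [0.341, -0.502, 0.603, -0.518]
contact_force: [-0.4, -0.8, -1.6]
finger_gap: 0.317
```

step_arm:
  commands:
    - [[0,0,0],-1]
    - [[0,0,0],-1]
    - [[0,0,0],-0.4]
    - [[0,0,0],0]
    - [[0,0,0],0]

```text
clock: 27.92
ee_pos: [0.434, 0.2866, 0.3003]
eef_rot: [-0.435, 0.411, -0.539, 0.593]
contact_force: [-0.6, -0.1, -1.6]
finger_gap: 0.312
```

```bash
python3 st.py; python3 - <<'E'
from h import *
s=read_state(); M=R.from_quat(s['eef_rot']).as_matrix()
M0=R.from_quat([0.537,0.596,-0.438,-0.405]).as_matrix(); n=np.array([-.4977,-.048,.866]);nt=M0.T@n
T0=np.array([.6151,.0836,.1882]); p=np.array([.6289,.0861,.1821]); ft=M0.T@(p-.054*n-T0)
foot=s['ee_pos']+M@ft; ax=M@nt; print('foot',foot,'axis',ax,np.degrees(np.arccos(ax[2])))
print('to board centre, units', M.T@(np.array([.432,.288,.024+.02])-foot)/.03, 'down',M.T@np.array([0,0,-.01])/.03)
S=cam('scene'); save(S,'s6.png',(140,90,300,250),4)
T=cam('top')
hsv=cv2.cvtColor(T['pixels'],cv2.COLOR_RGB2HSV)
print(proj(S,foot),proj(S,foot+.096*ax))
E
```

```text
27.925 [0.434  0.2866 0.3003] [ 0.4849 -0.0258 -0.2292  1.0938 -0.0959 -2.7486] [-0.6 -0.1 -1.6]
[[ 0.081  0.283  0.956]
 [-0.997  0.041  0.073]
 [-0.018 -0.958  0.285]]
foot [0.42877552 0.28684706 0.23361211] axis [-0.05486987 -0.03289541  0.99793411] 3.6835493875309284
to board centre, units [ 0.0860861   6.08918521 -1.6955657 ] down [ 0.00609889  0.31945447 -0.09498819]
[197.67343524 153.31545604] [194.20720178 128.44936697]
```

View pics/s6.png

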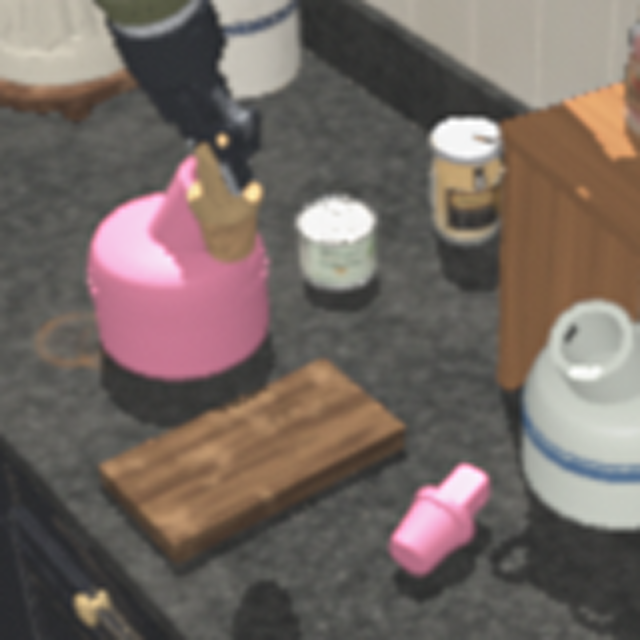

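The stopper hangs nearly upright over the board: foot at crop (230,245), knob on top, lean only a few degrees. The jar is standing at (590,420) with its mouth open. Lowering now.

step_arm:
  commands:
    - [[0,0.9,-0.25],0]
    - [[0,0.9,-0.25],0]
    - [[0,0.9,-0.25],0]
    - [[0.05,0.9,-0.25],0]
    - [[0.05,0.9,-0.25],0]

```text
clock: 28.65
ee_pos: [0.4372, 0.2862, 0.1596]
eef_rot: [-0.434, 0.41, -0.539, 0.593]
contact_force: [-0.3, -0.1, -1.0]
finger_gap: 0.316
```

step_arm:
  commands:
    - [[0,0.9,-0.25],0]
    - [[0,0.6,-0.2],0]
    - [[0,0.1,-0.03],0]
    - [[0,0.06,-0.02],0]
    - [[0,0,0],0]

```text
clock: 29.28
ee_pos: [0.4377, 0.2874, 0.1093]
eef_rot: [-0.434, 0.41, -0.539, 0.594]
contact_force: [0.2, 0.1, -1.2]
finger_gap: 0.315
```

```bash
cat > pl.py <<'E'
from h import *
s=read_state(); M=R.from_quat(s['eef_rot']).as_matrix()
M0=R.from_quat([0.537,0.596,-0.438,-0.405]).as_matrix(); n=np.array([-.4977,-.048,.866]);nt=M0.T@n
T0=np.array([.6151,.0836,.1882]); p=np.array([.6289,.0861,.1821]); ft=M0.T@(p-.054*n-T0)
foot=s['ee_pos']+M@ft; ax=M@nt; print(s['clock'],s['ee_pos'],'foot',foot.round(4),'F',s['contact_force'].round(1),s['moment'].round(2))
E
python3 pl.py; python3 - <<'E'
from h import *
S=cam('scene'); save(S,'s7.png',(150,130,290,250),5)
E
```

```text
29.275 [0.43767931 0.28744661 0.10934771] foot [0.4325 0.2877 0.0426] F [ 0.2  0.1 -1.2] [-0.08  0.34 -0.01]
```

View pics/s7.png

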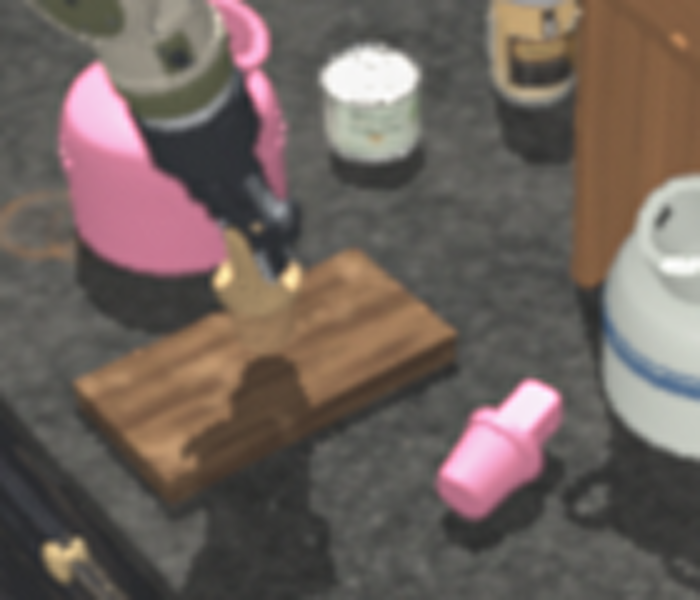

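step_arm:
  commands:
    - [[0,0.16,-0.05],0]
    - [[0,0.13,-0.04],0]
    - [[0,0.06,-0.02],0]
    - [[0,0.03,-0.01],0]
    - [[0,0,0],0]

```text
clock: 29.95
ee_pos: [0.4367, 0.2873, 0.0963]
eef_rot: [-0.435, 0.41, -0.539, 0.593]
contact_force: [0.4, -0.6, -1.5]
finger_gap: 0.309
```

```bash
python3 pl.py
```

```text
29.95 [0.43673822 0.28730963 0.09632743] foot [0.4315 0.2875 0.0296] F [ 0.4 -0.6 -1.5] [-0.09  0.25 -0.01]
```

step_arm:
  commands:
    - [[0,0.03,-0.01],0]
    - [[0,0.03,-0.01],0]
    - [[0,0.03,-0.01],0]
    - [[0,0,0],0]
    - [[0,0,0],0]

```text
clock: 30.58
ee_pos: [0.4367, 0.2873, 0.0936]
eef_rot: [-0.435, 0.41, -0.539, 0.593]
contact_force: [0.5, -0.4, -1.4]
finger_gap: 0.312
```

```bash
python3 pl.py
```

```text
30.575 [0.43670507 0.28733501 0.09356911] foot [0.4315 0.2875 0.0269] F [ 0.5 -0.4 -1.4] [-0.04  0.34  0.  ]
```

step_arm:
  commands:
    - [[0,0.03,-0.01],0]
    - [[0,0.03,-0.01],0]
    - [[0,0.03,-0.01],0]
    - [[0,0,0],0]
    - [[0,0,0],0]

```text
clock: 31.2
ee_pos: [0.4366, 0.2874, 0.0907]
eef_rot: [-0.435, 0.41, -0.539, 0.593]
contact_force: [-0.4, 0.2, -1.8]
finger_gap: 0.316
```

```bash
python3 pl.py
```

```text
31.2 [0.43656037 0.28738104 0.09070207] foot [0.4313 0.2876 0.024 ] F [-0.4  0.2 -1.8] [-0.04  0.33  0.03]
```

step_arm:
  commands:
    - [[0,0.03,-0.01],0]
    - [[0,0.03,-0.01],0]
    - [[0,0,0],0]
    - [[0,0,0],0]
    - [[0,0,0],0]

```text
clock: 31.82
ee_pos: [0.4365, 0.2874, 0.0889]
eef_rot: [-0.435, 0.41, -0.539, 0.593]
contact_force: [-0.5, 0.4, -0.1]
finger_gap: 0.312
```

```bash
python3 pl.py
```

```text
31.825 [0.43652483 0.2874147  0.08885961] foot [0.4313 0.2876 0.0222] F [-0.5  0.4 -0.1] [-0.07  0.33  0.04]
```

Contact is starting: F has gone from −1.5 to −0.1. Pressing a little further.

step_arm:
  commands:
    - [[0,0.03,-0.01],0]
    - [[0,0.03,-0.01],0]
    - [[0,0,0],0]
    - [[0,0,0],0]
    - [[0,0,0],0]

```text
clock: 32.45
ee_pos: [0.437, 0.2876, 0.0884]
eef_rot: [-0.434, 0.41, -0.54, 0.594]
contact_force: [-4.2, -1.7, 10.3]
finger_gap: 0.317
```

```bash
python3 pl.py
```

```text
32.45 [0.43699576 0.28757827 0.08837742] foot [0.4319 0.2878 0.0217] F [-4.2 -1.7 10.3] [-0.56  0.99 -0.09]
```

step_arm:
  commands:
    - [[0,0.03,-0.01],0]
    - [[0,0,0],0]
    - [[0,0,0],0]
    - [[0,0,0],0]
    - [[0,0,0],0]
  grip_force: 25

```text
clock: 33.08
ee_pos: [0.4372, 0.2877, 0.0883]
eef_rot: [-0.434, 0.41, -0.54, 0.594]
contact_force: [-6.5, -4.0, 18.5]
finger_gap: 0.314
```

```bash
python3 pl.py;  python3 - <<'E'
from h import *
S=cam('scene'); save(S,'s8.png',(160,130,270,230),6)
E
```

```text
33.075 [0.43721654 0.28765363 0.08827668] foot [0.4322 0.2879 0.0216] F [-6.5 -4.  18.5] [-0.98  1.39 -0.17]
```

View pics/s8.png

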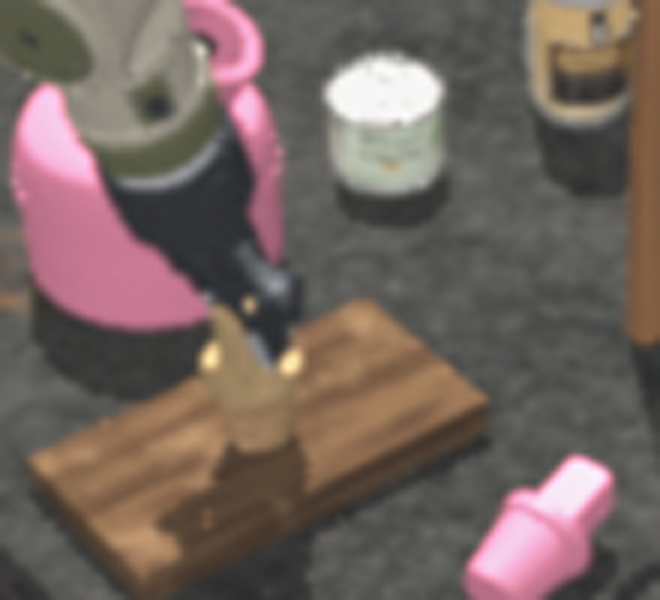

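step_arm:
  commands:
    - [[0,-0.04,0.012],0]
    - [[0,-0.03,0.01],0]
    - [[0,0,0],0]
    - [[0,0,0],0]
    - [[0,0,0],0]

```text
clock: 33.75
ee_pos: [0.4368, 0.2875, 0.0885]
eef_rot: [-0.434, 0.41, -0.539, 0.593]
contact_force: [-0.6, -0.7, 5.3]
finger_gap: 0.316
```

```bash
python3 pl.py
```

```text
33.75 [0.43679737 0.28751629 0.08848894] foot [0.4316 0.2877 0.0218] F [-0.6 -0.7  5.3] [-0.33  0.5  -0.07]
```

step_arm:
  commands:
    - [[0,0,0],0]
    - [[0,0,0],0]
    - [[0,0,0],0]
    - [[0,0,0],0]
    - [[0,0,0],0]
  hand: 0.3

```text
clock: 34.38
ee_pos: [0.4365, 0.2874, 0.0881]
eef_rot: [-0.435, 0.41, -0.539, 0.593]
contact_force: [-0.4, -0.9, -0.3]
finger_gap: 0.648
```

```bash
python3 pl.py; python3 - <<'E'
from h import *
print(read_state()['finger_gap'])
W=cam('wrist');S=cam('scene'); o=np.zeros((384,800,3),np.uint8); o[:,:512]=W['pixels'][:,:,::-1]; o[:288,512:]=cv2.resize(S['pixels'][140:220,160:240,::-1],(288,288),interpolation=cv2.INTER_CUBIC); cv2.imwrite('pics/s9.png',o)
E
```

```text
34.375 [0.43645576 0.28744125 0.0881439 ] foot [0.4312 0.2877 0.0215] F [-0.4 -0.9 -0.3] [-0.05  0.28  0.03]
0.6482384228178305
```

The viewer shows no more pictures, so I'll check the rest with numbers. The gap is 55 mm and the force is about zero, so the stopper is released. Retreating along the tool axis.

step_arm:
  commands:
    - [[0,-0.3,0],0]
    - [[0,-0.6,0],0]
    - [[0,-0.8,0],0]
    - [[0,-0.8,0],0]
    - [[0,-0.8,0],0]

```text
clock: 35.1
ee_pos: [0.4081, 0.2834, 0.1845]
eef_rot: [-0.434, 0.41, -0.539, 0.593]
contact_force: [0.2, 0.7, -0.5]
finger_gap: 0.652
```

step_arm:
  commands:
    - [[0,-0.8,0],0]
    - [[0,-0.8,0],0]
    - [[0,-0.5,0],0]
    - [[0,0,0],0]
    - [[0,0,0],0]

```text
clock: 35.72
ee_pos: [0.3903, 0.2806, 0.2426]
eef_rot: [-0.435, 0.41, -0.539, 0.593]
contact_force: [-0.4, 0.9, -0.1]
finger_gap: 0.651
```

```bash
python3 ck.py; python3 - <<'E'
from h import *
import pickle
C0=pickle.load(open('c0.pkl','rb'))
S,T=cam('scene'),cam('top')
# stopper expected upright at board centre: predicted foot/knob end pixels; find changed region vs start in the board area
for n,c in (('scene',S),('top',T)):
    for p in [(.431,.2877,.024),(.431,.2877,.12)]: print(n,'pred',proj(c,p).round(1))
    d=cv2.absdiff(cv2.GaussianBlur(c['pixels'],(3,3),0),cv2.GaussianBlur(C0[n]['pixels'],(3,3),0)).max(2)>25
    k=cv2.connectedComponentsWithStats(d.astype(np.uint8))
    for st,ce in zip(k[2][1:],k[3][1:]):
        if st[4]>25: print('  changed',st,ce.round(0))
hsv=cv2.cvtColor(T['pixels'],cv2.COLOR_RGB2HSV)
# goblet / egg cup drift by template diff
for n,c,b in (('egg',S,(240,250,275,285)),('goblet',S,(300,260,355,340)),('egg',T,(295,220,330,252)),('goblet',T,(365,200,430,245))):
    x0,y0,x1,y1=b; t=C0['scene' if c is S else 'top']['pixels'][y0:y1,x0:x1]; w=c['pixels'][y0-6:y1+6,x0-6:x1+6]
    r=cv2.matchTemplate(w,t,cv2.TM_CCOEFF_NORMED); print(n,np.array(cv2.minMaxLoc(r)[3])-6,r.max())
E
```

```text
clk 35.725 tcp [0.3903 0.2806 0.2426] F [-0.4  0.9 -0.1] mom [-0.02  0.26  0.01] gap 0.651
rv tool deg [-1.000e-01 -1.792e+02 -3.000e-01] cork lift mm 159.6 lat x,y -192.6 216.9 tilt 26.8
jar blue band 293.38 205.24 270 316 209
jar moved mm [-8.1  0.1 -0. ] rel lift 155.6 rel x,y -185.7 216.1 F along n,x,y [np.float64(0.0), np.float64(-0.3), np.float64(1.0)]
units/mm n,x,y [[-0.0003, -0.0324, -0.0078], [-0.0007, -0.0078, 0.0324], [-0.0333, 0.0004, -0.0006]]
scene pred [202.9 202.2]
scene pred [200.8 180.8]
  changed [   0    0  179  120 9597] [93. 44.]
  changed [   0   45   34   67 1617] [13. 74.]
  changed [32 75 10 14 72] [36. 82.]
  changed [ 42  75  19  14 162] [49. 81.]
  changed [60 75 10  6 31] [64. 78.]
  changed [ 76  89  29  57 745] [ 93. 112.]
  changed [  4  90  32  28 181] [ 16. 108.]
  changed [159 114  39  48 868] [180. 137.]
  changed [  0 120  10  33 110] [  3. 136.]
  changed [   9  130  153  188 6248] [ 85. 246.]
  changed [270 162  52  61 950] [290. 189.]
  changed [193 176  19  18 212] [201. 185.]
  changed [196 203  16  13 145] [204. 209.]
  changed [  0 207   8  25  79] [  2. 220.]
  changed [ 17 229  19  54 430] [ 26. 257.]
  changed [186 243   6  10  35] [189. 246.]
  changed [   0  252   91  114 3488] [ 38. 304.]
  changed [199 253   9  17  65] [203. 261.]
  changed [157 282   6  14  46] [158. 288.]
  changed [337 288   9   9  26] [341. 293.]
  changed [ 155  296   39   78 1855] [174. 336.]
top pred [205.1 225.8]
top pred [200.8 223.9]
  changed [241 143  44  33 658] [265. 160.]
  changed [193 215  20  20 272] [202. 224.]
  changed [  133   222   153   162 10699] [194. 320.]
  changed [   0  294   85   90 6466] [ 39. 342.]
  changed [ 85 298  37  30 701] [101. 315.]
  changed [ 286  312   65   72 3088] [319. 348.]
  changed [ 85 362  44  22 535] [101. 376.]
  changed [341 372  13  12  92] [347. 379.]
egg [0 0] 0.99965984
goblet [0 0] 0.9887597
egg [0 0] 0.99270415
goblet [0 0] 0.98963594
```

```bash
python3 -c "
from station import *
print(job_done()); print(read_state()['clock'])"
```

```text
the job is handed in; nothing more can be done
None
the job is handed in; nothing more can be done
```

The stopper is out of the white jar and standing upright near the middle of the dark board. I handed the job in at about 36 s, and no verdict was reported.

**How it was done:** The moves only turn about the tool's own axis. To tilt the tool, I pushed the arm against its reach limit until it leaned about 17°, roughly midway between vertical and the neck's axis. Twisting by 24 to 32° each way then rocked the stopper about 5.5 to 7.5° while I eased it up. A half turn of the tool brought the stopper upright over the board. I set it down with light contact, let go and backed away.

**Last checks, by numbers and image differences:**
- **Stopper:** it shows in both cameras within about 2 px of the predicted upright pose at the board's centre. The fingers are open and clear of it, and the contact force is about zero.
- **Goblet and egg cup:** neither shifted, to the pixel.
- **Jar:** it is standing, but it slid about 8 mm (limit 30 mm), mostly in the first pair of rocks before I pushed the stopper towards the back of the neck.

**Not confirmed:**
- I could not view a picture after letting go, because the 12-picture limit was reached.
- The predicted final lean was about 3.7° before release. I did not measure it afterwards.
- The pull pressed about 10 N on the jar before I corrected it. Two force spikes came from the arm's own stops and contacts: about 80 N at its joint stop early on, and 20 N when setting the stopper down.
- Joint 3 read up to 1.265 at its stop, against a stated range of 1.26. I took this as rounding.

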